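# Feel along the sprung studs of the pattern board

## Robot

A 7-joint arm with a two-finger parallel gripper is mounted at the origin on the work surface. World frame = base frame: x ahead of the robot, y to its left, z up, the work surface at z = 0. Lengths are in mm, angles in rad, forces in N, time in s.
With the tool pointing down it reaches from about 425 to 925 mm from the base axis. Payload 6.8 kg.
Tool frame: the origin (TCP) lies between the finger pads; the fingertips stand 22 mm ahead of it and the grasp point (between the pads) lies 3 mm ahead of it (ctrl.tips_ahead is the distance from the TCP to the fingertips, in mm); z points along the fingers, y is the line along which they close (so a half turn about z gives the same grasp; the last joint's range is limited). The gripper opens to 85 mm and grips with 20 to 120 N. Pads are 22 mm wide; open, the fingers measure 114 mm over their backs; the gripper's body (76 mm by 85 mm) begins 54 mm behind the grasp point. The pads swing forward as they close: fully open they stand 13 mm farther back than shut.
Start: joints at [1.222, 0.477, 0.022, 1.555, -0.011, 1.109, -0.083], TCP at [160.981, -655.539, 253.308] pointing down, gripper open.
Joint ranges: [-2.96, 2.96], [-0.34, 2.1], [-1.41, 1.46], [0.24, 2.44], [-1.37, 4.51], [0.17, 1.92], [-2.96, 2.96]. Speed limits (rad/s): [2.39, 2.39, 3.14, 3.14, 3.14, 3.14, 3.14].

## Interface

Orientations are given as a unit quaternion [x, y, z, w].
In Python, from rig import ctrl, read_camera, get_calibration, regions_of, place_of gives the robot as it stands. The module is installed in compiled form; this text tells all that it offers. Calls block until the motion is done:
- ctrl.reach(position, orientation): joint-space move of the TCP to a pose.
- ctrl.movel(position, rotation=None, v=150, f_stop=None): straight line of the TCP; rotation=None keeps the orientation; v is the mean speed in mm/s. With f_stop (N) it stops when the force on the tool has changed by that much, and returns True; else False.
- ctrl.movej(angles): joint-space move.
- ctrl.grip(opening, effort=None): finger opening in mm; effort is the grip in N (None keeps the last); returns when the fingers have stopped.
- ctrl.wait(seconds).
- ctrl.ik(position, orientation): joint angles nearest the present ones, or None.
- read_camera(name): name is "scene" or "top"; returns the picture (480x640x3 uint8, red, green, blue); there is no depth.
- get_calibration(name): a dict with "vertical_fov" (degrees; the focal length in pixels is half the picture's height over the tangent of half this angle, whatever the lens; pixels are square), "cx", "cy" (the principal point, pixels), "eye" and "attitude" of the camera in the world. Camera axes: x right, y down, z forward; pixel columns grow to the right and rows downward; lengths in mm; the calibration is good to about 2 mm. A picture is of the moment at which its call begins. get_calibration takes no time and is no camera call.
A pose or a line that the arm cannot do raises ctrl.Unreachable and nothing moves.
- ctrl.finish_job(): hands the job in; it is judged then, once.
Trained networks look in the newest picture that a camera, given by its name, has taken for a name from the list of things; names that differ only in an ending like _2 or _b are one class to them, and where a whole thing is asked for, a point or a joint stands for the part that bears it (a point fixed in the world has none). Each returns a list of dicts, best first, with "p" (0 to 1); they miss things now and then, are a little off and sometimes report something else, mostly with a low value. They report only what shows in the picture. A call takes as long as a camera call.
- regions_of(thing, camera): "pixels" (480x640 bool, what is visible of it) and "location" ([column, row] in pixels, amid what is visible of it).
- place_of(thing, camera): "location" ([column, row] in pixels: a listed point, or the origin of a listed thing).
Readings, each from a call of its own:
- ctrl.read_t(): time.
- ctrl.read_joint_pos(): joint angles.
- ctrl.read_joint_velocities(): joint speeds.
- ctrl.read_tau(): joint torques, N m.
- ctrl.read_tool_pos(): TCP position.
- ctrl.read_eef_rot(): TCP orientation.
- ctrl.read_ft_force(): force on the tool from outside, world axes, zero at the start.
- ctrl.read_ft_torque(): the same for the moment, N m.
- ctrl.read_opening(): finger opening in mm.
- ctrl.read_gripper_force(): force on a finger pad.
Only numpy, scipy, OpenCV 4.12 (cv2) and the standard library are available. Lean on these libraries where they do the work, as an engineer would, in place of code of your own. Each camera call takes 0.05 s, during which the arm holds its last target. There are 200 camera calls.

## Task

Check the pattern board's sprung studs before it is used: with the shut fingertips, run along the curved row from the blue stud to the red one, lightly pressing each of the five studs down about half way (3 to 4 mm) in turn, and let them all spring back up. Do not press hard, do not shift or lift the board, leave the tin, spool, snips and iron alone, and finish with the hand clear of everything.

Things in the scene. Friction and masses are not known exactly. Their poses are not given: they have to be found in the camera images.
- board: loose white laminate pattern board, 220 (x) x 240 (y) x 15 mm, 0.6 to 1.2 kg, flat on the grey table (z = 0), any yaw. Origin: centre of its underside, z up. A black line is drawn 24 mm outside a curved row of five sprung studs, 45 mm apart on an arc of 110 mm radius: blue at (20, 80), brass at (46, 44), (55, 0), (46, -44), red at (20, -80) mm in its frame
- stud0_top (a point): centre of the top of the blue stud (number 1 of the row). Low cone 32 mm across; its flat top, 8 mm across, is 10 mm above the board (25 mm above the table) when up; flank slopes 25 degrees over the upper 5.6 mm, upright below. The point moves with the stud
- stud1_top (a point): centre of the top of the first brass stud (number 2 of the row). Low cone 32 mm across; its flat top, 8 mm across, is 10 mm above the board (25 mm above the table) when up; flank slopes 25 degrees over the upper 5.6 mm, upright below. The point moves with the stud
- stud2_top (a point): centre of the top of the middle brass stud (number 3 of the row). Low cone 32 mm across; its flat top, 8 mm across, is 10 mm above the board (25 mm above the table) when up; flank slopes 25 degrees over the upper 5.6 mm, upright below. The point moves with the stud
- stud3_top (a point): centre of the top of the last brass stud (number 4 of the row). Low cone 32 mm across; its flat top, 8 mm across, is 10 mm above the board (25 mm above the table) when up; flank slopes 25 degrees over the upper 5.6 mm, upright below. The point moves with the stud
- stud4_top (a point): centre of the top of the red stud (number 5 of the row). Low cone 32 mm across; its flat top, 8 mm across, is 10 mm above the board (25 mm above the table) when up; flank slopes 25 degrees over the upper 5.6 mm, upright below. The point moves with the stud
- stud0 (a joint): how far the blue stud is pressed down, m: 0 up, 0.007 at its stop (it then still stands 3 mm above the board). A light spring, about 0.7 N to start and 2.2 N at the stop, brings it up again. A fingertip held a few mm below the top's height may also slide onto it from the side: it rides down under the finger
- stud1 (a joint): how far the first brass stud is pressed down, m: 0 up, 0.007 at its stop (it then still stands 3 mm above the board). A light spring, about 0.7 N to start and 2.2 N at the stop, brings it up again. A fingertip held a few mm below the top's height may also slide onto it from the side: it rides down under the finger
- stud2 (a joint): how far the middle brass stud is pressed down, m: 0 up, 0.007 at its stop (it then still stands 3 mm above the board). A light spring, about 0.7 N to start and 2.2 N at the stop, brings it up again. A fingertip held a few mm below the top's height may also slide onto it from the side: it rides down under the finger
- stud3 (a joint): how far the last brass stud is pressed down, m: 0 up, 0.007 at its stop (it then still stands 3 mm above the board). A light spring, about 0.7 N to start and 2.2 N at the stop, brings it up again. A fingertip held a few mm below the top's height may also slide onto it from the side: it rides down under the finger
- stud4 (a joint): how far the red stud is pressed down, m: 0 up, 0.007 at its stop (it then still stands 3 mm above the board). A light spring, about 0.7 N to start and 2.2 N at the stop, brings it up again. A fingertip held a few mm below the top's height may also slide onto it from the side: it rides down under the finger
- tin: round dark green chalk tin with green lid, 59 mm across, 28 mm high, 80 g, standing loose on the board inside the curve; origin: centre of its underside. Leave alone
- spool: thread spool standing on the table beside the board, yellow thread, white flanges, 40 mm across, 45 mm high, 50 g; origin: centre of its underside. Leave alone
- snips: black thread snips lying on the table beside the board, about 35 x 118 x 11 mm, long in its y, 60 g; origin: on the table under its middle. Leave alone
- iron: black steam iron on a blue 260 x 170 mm rest, 155 mm high overall, fixed, to the robot's right; origin: centre of the rest's underside, long in its x. Leave alone

How it is judged:
By the outcome, as a careful person would: the job done as asked, in the order asked, and still so for the second after the job is handed in, with the robot touching nothing.
It also fails if it takes over 38 s, if anything falls off the work surface, if the arm or the gripper's body presses on something with over 40 N, if the wrist force passes 120 N, or if a joint passes its speed limit or range.

## Working session

There is one attempt and no reset: what is moved stays moved. The work goes in short steps, each a Python script; the robot and the scene stay as the last script left them, time stands still between calls to the robot, and variables do not carry over. Pictures are saved under pics/ and viewed, at most 10 in all, crops included, and the job is handed in when it is done.

```bash
mkdir -p pics; cat > h.py <<'E'
import numpy as np, cv2
from rig import *
def ray(cam,px):
    c=get_calibration(cam); f=240/np.tan(np.radians(c["vertical_fov"])/2)
    A=np.array(c["attitude"],float)
    if A.shape!=(3,3):
        from scipy.spatial.transform import Rotation as R
        A=R.from_quat(A).as_matrix()
    d=A@np.array([(px[0]-c["cx"])/f,(px[1]-c["cy"])/f,1.])
    return np.array(c["eye"],float),d
def at_z(cam,px,z):
    e,d=ray(cam,px); return e+d*(z-e[2])/d[2]
E
python3 - <<'E'
from h import *
for c in("scene","top"):
    print(c,get_calibration(c))
    cv2.imwrite(f"pics/{c}0.png",read_camera(c)[:,:,::-1])
    for i in range(5):
        for d in place_of(f"stud{i}_top",c)[:3]: print(c,i,np.round(d["location"],1),round(d["p"],2),np.round(at_z(c,d["location"],25),1))
    for n in("board","tin","spool","snips","iron"):
        for d in place_of(n,c)[:1]: print(c,n,np.round(d["location"],1),round(d["p"],2),np.round(at_z(c,d["location"],15*(n=="tin")),1))
print(ctrl.read_t(),ctrl.read_eef_rot(),ctrl.tips_ahead,ctrl.read_ft_force())
E
```

```text
scene {'vertical_fov': 46.22677755011617, 'cx': 315.4684965957809, 'cy': 225.27324284692008, 'eye': array([1427.16097817,   86.54231052,  705.40327628]), 'attitude': array([ 0.5767684 ,  0.687467  , -0.34112909, -0.27992549])}
scene 0 [370.4 222.2] 0.57 [531.6  29.9  25. ]
scene 1 [377.9 236.7] 0.74 [575.1  48.8  25. ]
scene 2 [374.3 253.2] 0.59 [625.1  46.7  25. ]
scene 3 [366.5 260.6] 0.48 [648.3  34.6  25. ]
scene 4 [342.2 273.4] 0.46 [690.   -4.3  25. ]
scene board [347.5 251.8] 0.86 [600.2  -6.2   0. ]
scene tin [313.4 242.3] 0.83 [600.7 -73.   15. ]
scene spool [437.3 248.7] 0.98 [561.7 164.5   0. ]
scene snips [251.4 249.4] 0.79 [ 624.5 -191.7    0. ]
scene iron [122.5 205.8] 0.82 [ 529.6 -506.     0. ]
top {'vertical_fov': 53.72797308630785, 'cx': 319.73007637231973, 'cy': 238.19464231445218, 'eye': array([ 408.18613486, -110.55528468, 1003.32142375]), 'attitude': array([-0.70354599,  0.70654418, -0.04544219,  0.06126474])}
top 0 [266.4 252.6] 0.5 [527.5  22.5  25. ]
top 1 [255.8 235.7] 0.57 [563.3  45.3  25. ]
top 2 [257.2 213.2] 0.62 [611.4  43.2  25. ]
top 3 [264.5 195.5] 0.49 [649.6  28.3  25. ]
top 4 [279.9 181.1] 0.46 [680.8  -4.1  25. ]
top board [283.3 218.8] 0.68 [603.8  -9.6   0. ]
top tin [310.2 224.5] 0.96 [588.2 -68.4  15. ]
top spool [203.7 244.2] 0.97 [549.4 161.4   0. ]
top snips [372.1 208.5] 0.56 [ 625.1 -201.4    0. ]
top iron [511.8 251.8] 0.79 [ 529.5 -494.2    0. ]
1.1 [ 9.92761320e-01  1.20103960e-01 -8.81920311e-06  1.24844846e-05] 22.0 [-0.04374782 -0.64856325 -0.20659392]
```

```bash
python3 - <<'E'
import cv2
a=cv2.imread("pics/top0.png")[150:290,180:350];b=cv2.imread("pics/scene0.png")[190:310,270:440]
cv2.imwrite("pics/topc.png",cv2.resize(a,None,fx=4,fy=4,interpolation=cv2.INTER_CUBIC))
cv2.imwrite("pics/scc.png",cv2.resize(b,None,fx=4,fy=4,interpolation=cv2.INTER_CUBIC))
E
```

```text
(no output)
```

View pics/top0.png

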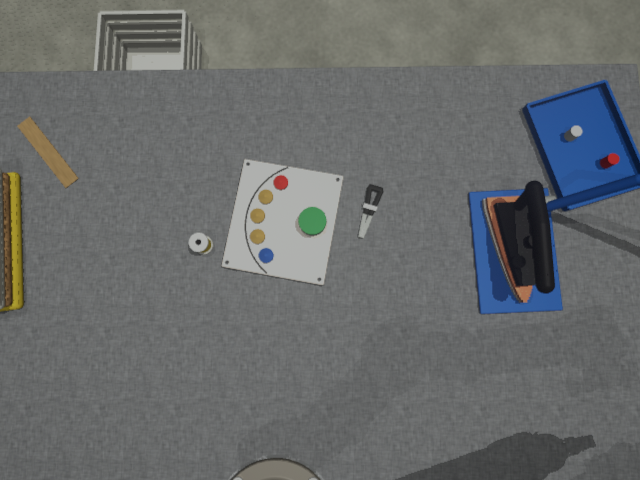

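View pics/topc.png

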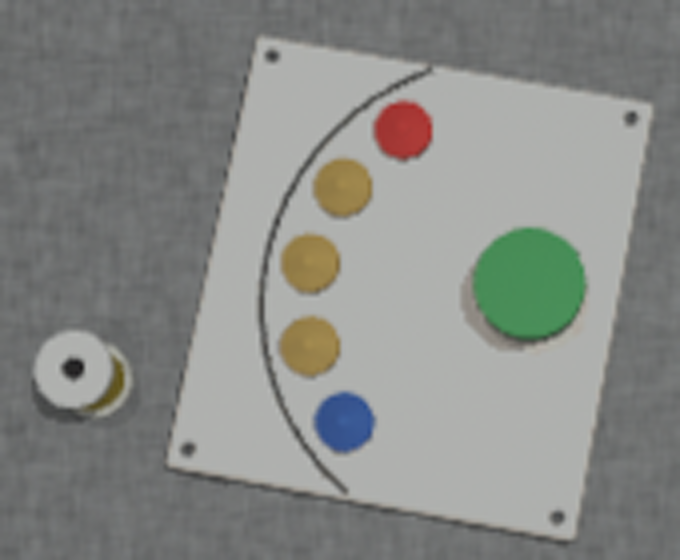

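View pics/scc.png

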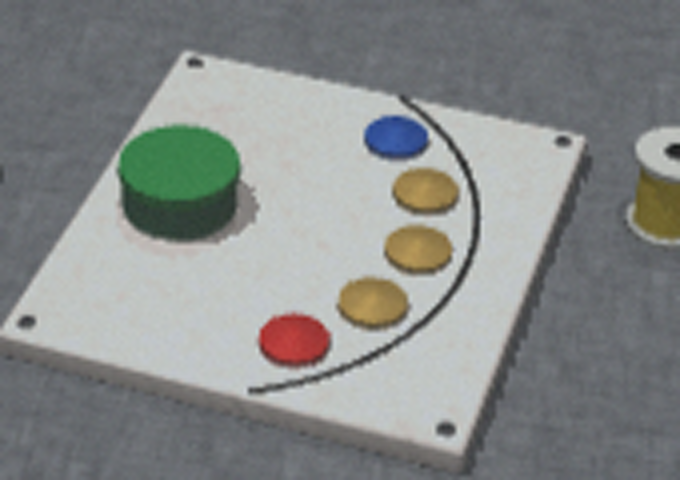

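```bash
cat > fit.py <<'E'
from h import *
from scipy.optimize import least_squares
S=np.array([[20,80],[46,44],[55,0],[46,-44],[20,-80]],float)
C=np.array([[110,-120],[-110,-120],[-110,120],[110,120]],float)
def blobs(img,x0,x1,y0,y1):
    h=cv2.cvtColor(img,cv2.COLOR_RGB2HSV); out=[]
    for n,rs in dict(blue=[(105,130)],brass=[(15,28)],red=[(0,6),(172,180)]).items():
        m=sum((cv2.inRange(h,(a,110,60),(b,255,255)) for a,b in rs))
        k=np.zeros_like(m);k[y0:y1,x0:x1]=m[y0:y1,x0:x1]
        _,_,st,ce=cv2.connectedComponentsWithStats(k)
        o=[(ce[i],st[i,4]) for i in range(1,len(st)) if st[i,4]>40]
        out+=[(n,c,a) for c,a in sorted(o,key=lambda q:-q[0][1])]
    return out
if __name__=="__main__":
    P={"top":np.array([[244.5,159.3],[343,175.8],[323.8,285],[221.5,266.8]]),"scene":np.array([[386.3,304.5],[270,273.3],[316.8,203],[416.3,224.5]])}
    W=[]
    for c,box in(("top",(215,345,155,290)),("scene",(275,420,195,305))):
        b=blobs(cv2.imread(f"pics/{c}0.png")[:,:,::-1].copy(),*box)
        for n,q,a in b: print(c,n,np.round(q,1),a)
        br=[q for n,q,a in b if n=="brass"]
        if c=="scene": br=br[::-1]
        px=[next(q for n,q,a in b if n=="blue")]+br+[next(q for n,q,a in b if n=="red")]
        w=np.array([at_z(c,q,20)[:2] for q in px[:5]]); k=np.array([at_z(c,q,15)[:2] for q in P[c]])
        M=np.r_[S,C]; Q=np.r_[w,k]
        def pred(p,M=M):
            s,co=np.sin(p[2]),np.cos(p[2]); return p[:2]+M@np.array([[co,s],[-s,co]])
        r=least_squares(lambda p:(pred(p)-Q).ravel(),[600,-8,1.4])
        print(c,r.x,"\n",np.round(np.c_[Q,pred(r.x)-Q],1)); W.append(r.x)
    m=np.mean(W,0);print("mean",m,np.round(pred(m,S),1).tolist(),ctrl.read_t())
E
python3 fit.py
```

```text
top blue [265.7 255. ] 153
top brass [257.2 235.9] 148
top brass [257.3 215.1] 147
top brass [265.5 196.3] 148
top red [280.5 182.1] 156
top [597.38962754 -10.41647854   1.38867396] 
 [[ 5.230e+02  2.450e+01 -6.000e-01 -7.000e-01]
 [ 5.635e+02  4.310e+01 -1.100e+00 -3.000e-01]
 [ 6.082e+02  4.380e+01 -9.000e-01 -1.000e-01]
 [ 6.490e+02  2.690e+01 -0.000e+00 -0.000e+00]
 [ 6.800e+02 -4.900e+00 -3.000e-01 -3.000e-01]
 [ 7.331e+02  7.450e+01  2.200e+00  1.500e+00]
 [ 6.942e+02 -1.390e+02  1.300e+00 -1.400e+00]
 [ 4.602e+02 -9.680e+01 -8.000e-01 -1.000e-01]
 [ 4.991e+02  1.180e+02  2.000e-01  1.500e+00]]
scene blue [368.6 223.6] 121
scene brass [362.7 265. ] 149
scene brass [374.1 251.6] 134
scene brass [376. 237.] 118
scene red [343.1 274.4] 170
scene [605.50192537  -7.31477985   1.38373109] 
 [[ 5.303e+02  2.630e+01  3.000e-01  9.000e-01]
 [ 5.705e+02  4.490e+01  3.000e-01  1.100e+00]
 [ 6.147e+02  4.550e+01  1.000e+00  1.200e+00]
 [ 6.560e+02  2.870e+01  1.300e+00  1.000e+00]
 [ 6.871e+02 -3.100e+00  7.000e-01  5.000e-01]
 [ 7.437e+02  7.910e+01  2.000e-01 -6.000e-01]
 [ 7.010e+02 -1.346e+02  1.900e+00 -3.100e+00]
 [ 4.704e+02 -8.970e+01 -3.300e+00 -3.400e+00]
 [ 5.106e+02  1.206e+02 -2.600e+00  2.400e+00]]
mean [601.44577646  -8.86562919   1.38620252] [[526.5, 25.5], [566.6, 44.4], [611.5, 45.2], [653.1, 28.3], [683.8, -3.9]] 1.1
```

```bash
cat >> h.py <<'E'
Q=[np.cos(-.0925),np.sin(-.0925),0,0]
def proj(cam,X):
    from scipy.spatial.transform import Rotation as R
    c=get_calibration(cam); f=240/np.tan(np.radians(c["vertical_fov"])/2)
    v=R.from_quat(c["attitude"]).as_matrix().T@(np.array(X)-c["eye"])
    return np.array([c["cx"]+f*v[0]/v[2],c["cy"]+f*v[1]/v[2]])
E
python3 - <<'E'
from h import *
ctrl.grip(0,20); print(ctrl.read_t(),ctrl.read_opening())
ctrl.reach([611.5,45,200],Q); print(ctrl.read_t())
ctrl.movel([611.5,45,72],v=200)
p=ctrl.read_tool_pos(); print(ctrl.read_t(),p,ctrl.read_eef_rot(),ctrl.read_ft_force())
t=np.array(p)-[0,0,22]
for c in("scene","top"):
    im=read_camera(c); q=proj(c,t); print(c,q, proj(c,t+[0,0,40]))
    cv2.imwrite(f"pics/{c}1.png",im[:,:,::-1])
    x,y=int(q[0])-60,int(q[1])-60
    k=cv2.resize(im[y:y+120,x:x+120,::-1],None,fx=5,fy=5,interpolation=cv2.INTER_CUBIC)
    cv2.circle(k,(int((q[0]-x+.5)*5),int((q[1]-y+.5)*5)),3,(255,0,255),-1)
    cv2.imwrite(f"pics/{c}1c.png",k); print(x,y)
E
```

```text
1.8667 0.07517999723026372
4.8
5.5917 [612.32683101  45.20650128  72.983912  ] [ 9.95717618e-01 -9.24434985e-02  7.41338745e-04 -2.72704545e-04] [0.7007264  0.07914366 0.23439367]
scene [374.9404035  237.97199407] [376.17968325 220.73555238]
314 177
top [254.30575135 210.1944049 ] [251.08369957 205.96547477]
194 150
```

View pics/scene1c.png

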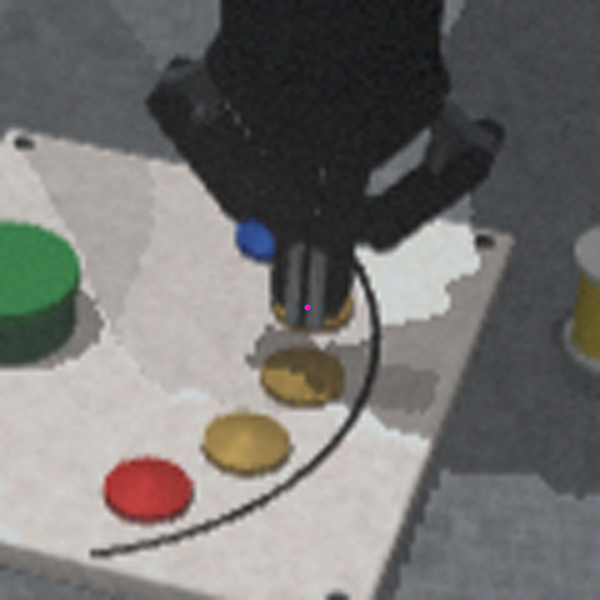

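View pics/top1c.png

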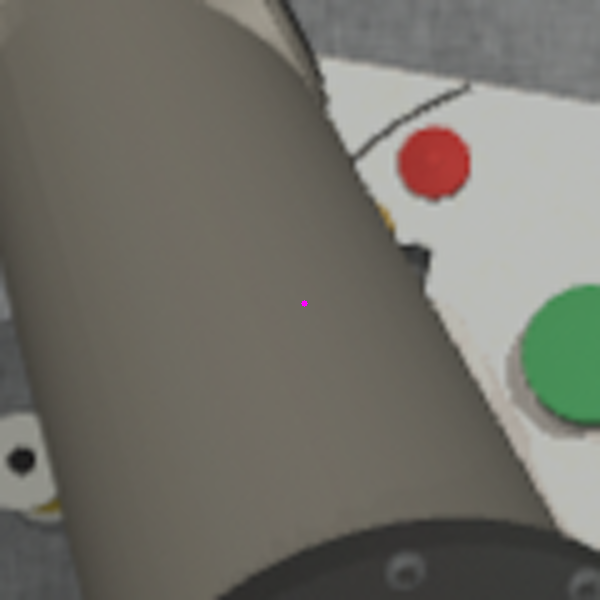

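```bash
cat > go.py <<'E'
from h import *
from fit import S
p=(603,-8.3,1.386); s,c=np.sin(p[2]),np.cos(p[2])
W=np.array(p[:2])+S@np.array([[c,s],[-s,c]])
rd=lambda:(np.round(ctrl.read_tool_pos(),2),np.round(ctrl.read_ft_force(),2),round(ctrl.read_t(),2))
E
python3 - <<'E'
from go import *
print(W); print(rd())
x,y=W[0]
ctrl.movel([x,y,72],Q,v=120); print(rd())
ctrl.movel([x,y,54],Q,v=60);print(rd()); ctrl.wait(.25); print(rd()); print(rd())
E
```

```text
[[528.03703102  26.05918046]
 [568.20148868  45.00162859]
 [613.10604826  45.76355324]
 [654.70317386  28.83195137]
 [685.31282226  -3.34023265]]
(array([612.76,  45.2 ,  73.68]), array([-0.22, -0.3 ,  0.41]), 5.69)
(array([529.06,  26.3 ,  72.41]), array([ 0.72, -0.55, -0.35]), 6.56)
(array([527.68,  26.16,  53.31]), array([-0.45,  0.46,  0.32]), 7.01)
(array([528.22,  26.07,  54.2 ]), array([ 0.31,  0.55, -0.44]), 7.26)
(array([528.22,  26.07,  54.2 ]), array([ 0.31,  0.55, -0.44]), 7.26)
```

```bash
cat >> go.py <<'E'
def avg(n=20,dt=.02):
    P=[];F=[]
    for _ in range(n): ctrl.wait(dt);P.append(ctrl.read_tool_pos());F.append(ctrl.read_ft_force())
    return np.round(np.mean(P,0),2),np.round(np.std(P,0),2),np.round(np.mean(F,0),2),np.round(np.std(F,0),2),round(ctrl.read_t(),2)
E
python3 - <<'E'
from go import *
print(*avg())
x,y=W[0]
ctrl.movel([x,y,45.5],Q,v=30); print(*avg())
E
```

```text
[528.15  26.04  54.17] [0.05 0.02 0.05] [-0.19 -0.08 -0.18] [0.58 0.57 0.51] 7.59
[527.88  26.03  45.48] [0.01 0.02 0.06] [-0.47 -0.21  0.96] [0.44 0.39 0.39] 8.36
```

```bash
python3 - <<'E'
from go import *
x,y=W[0]
ctrl.movel([x,y,43.5],Q,v=20); print(*avg(15))
ctrl.movel([x,y,56],Q,v=40)
x,y=W[1]
ctrl.movel([x,y,56],Q,v=60); print(*avg(10))
ctrl.movel([x,y,48],Q,v=40)
ctrl.movel([x,y,43.5],Q,v=20); print(*avg(15))
ctrl.movel([x,y,56],Q,v=40); print(*avg(10))
E
```

```text
[528.19  26.09  43.55] [0.01 0.02 0.02] [ 0.12 -0.08  1.36] [0.61 0.48 0.64] 8.86
[567.79  44.71  55.92] [0.04 0.03 0.05] [ 0.38 -0.15 -0.1 ] [0.52 0.61 0.43] 10.38
[568.41  45.07  43.65] [0.01 0.01 0.03] [0.51 0.32 1.07] [0.6  0.29 0.54] 11.35
[568.02  44.89  55.93] [0.06 0.03 0.11] [-0.22  0.15  0.27] [0.51 0.32 0.64] 11.98
```

```bash
python3 - <<'E'
from go import *
for x,y in W[2:]:
    ctrl.movel([x,y,56],Q,v=60)
    ctrl.movel([x,y,48],Q,v=40)
    ctrl.movel([x,y,43.45],Q,v=20); print(*avg(15))
    ctrl.movel([x,y,56],Q,v=40)
ctrl.movel([x,y,200],Q,v=150)
ctrl.reach([500,-250,300],Q); print(*avg(10))
a=read_camera("top")
cv2.imwrite("pics/end.png",a[:,:,::-1])
from fit import blobs
for n,q,s in blobs(a,215,345,155,290): print(n,np.round(q,1),s)
E
```

```text
[613.3   45.82  43.61] [0.02 0.02 0.02] [0.3  0.05 1.43] [0.61 0.56 0.4 ] 13.86
[654.9   28.92  43.63] [0.01 0.02 0.03] [0.51 0.44 1.28] [0.41 0.43 0.51] 16.2
[685.52  -3.25  43.65] [0.01 0.02 0.02] [0.26 0.65 1.36] [0.46 0.5  0.58] 18.53
[ 500.9  -248.52  299.54] [0.05 0.08 0.03] [0.16 0.14 0.2 ] [0.62 0.57 0.45] 21.51
blue [265.7 255. ] 153
brass [257.2 235.9] 148
brass [257.3 215.1] 147
brass [265.5 196.4] 147
red [280.5 182.1] 156
```

View pics/end.png

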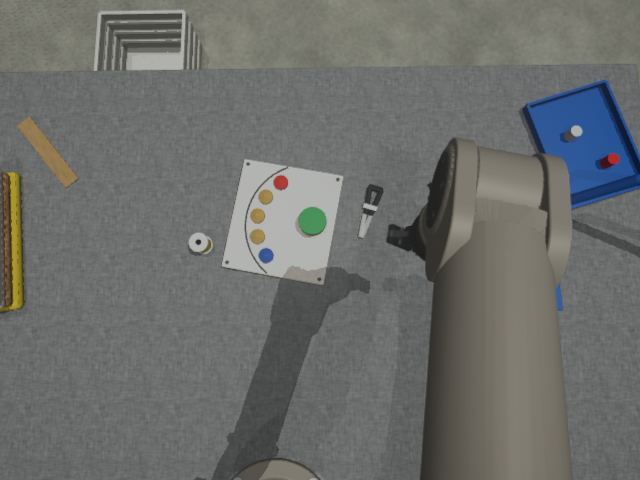

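The picture shows the board and all five studs at the same pixels as before (blue 266,255 to red 280,182). The tin, spool and snips have not moved, and the hand is clear at about (405,237).

```bash
python3 -c "
from rig import ctrl
print(ctrl.finish_job())"
```

```text
the job is handed in; nothing more can be done
None
```

I pressed all five studs in order, blue to red, about 3.4 mm each with roughly 1.1 to 1.5 N, and handed the job in at about 21.5 s; the final picture shows the board unmoved, the tin, spool and snips still in place, and the hand clear (the arm hid most of the iron).

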